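Let the finial balls out of the dispenser

ROBOT

A 6-joint arm with a two-finger parallel gripper is mounted at the origin on the work surface. World frame = base frame: x ahead of the robot, y to its left, z up, the work surface at z = 0. Lengths are in m, angles in rad, forces in N, time in s.
With the tool pointing down it reaches from about 0.325 to 0.85 m from the base axis. Payload 4.4 kg.
Tool frame: the origin (TCP) lies at the very end of the fingers, on their centre line; the grasp point (between the pads) lies 19 mm behind it (robot.hold_point_z is the distance from the TCP to the grasp point, in m); z points along the fingers, y is the line along which they close (so a half turn about z gives the same grasp; the last joint's range is limited). The gripper opens to 94 mm and grips with 3 to 60 N. Pads are 16 mm wide; open, the fingers measure 119 mm over their backs; the gripper's body (75 mm by 177 mm) begins 78 mm behind the grasp point.
Start: joints at [1.071, 0.207, 1.542, -0, 1.393, -0.15], TCP at [0.197, 0.54, 0.205] pointing down, gripper open.
Joint ranges: [-2.73, 2.73], [-0.86, 2.22], [0.23, 2.46], [-1.11, 4.25], [0.08, 2.63], [-2.82, 2.82]. Speed limits (rad/s): [2.79, 2.79, 3.14, 3.14, 3.14, 3.14].

INTERFACE

Orientations are given as [roll, pitch, yaw] about the fixed x, y, z axes, in that order (R = Rz(yaw) Ry(pitch) Rx(roll)).
In Python, from workcell import robot gives the robot as it stands.
- The arm moves only by the tool carry_out, never from a script. Its argument "motion" is one flat list of numbers, 7 for each row, row after row: the turn, a rotation vector about the tool's x, y, z in rad, then the shift along the tool's x, y, z in m, then the closure, from 0 (fully open) to 1 (shut). In form: [ax, ay, az, dx, dy, dz, claw, ax, ay, az, dx, dy, dz, claw, ...]. A call has 1 to 10 rows; each row is the pose to reach, as a shift and turn from the pose commanded when the call began, along the tool's axes at that moment; what a row does not reach only later rows make up. A row lasts 1/8 s, in which the tool goes at most 62.5 mm and 10.7 degrees, less where a joint would pass 70% of its speed; a pose out of reach is approached as far as the arm can. A call with a gripper value outside its range is refused whole. The fingers move at their own pace and stop on an object; "grip_force" is the grip in N (left out, the last holds). Time passes only in rows, so rows that repeat a pose let the fingers close. It gives the time, the measured TCP pose, the force, the opening and the grip force at its end, in the units of the state.
- robot.sense(): the state, without advancing time (a new reading comes with each control period).
- robot.grab_frame(name): name is "side" or "top" or "wrist"; returns a dict with "color" (480x640x3 uint8, red, green, blue), "fx", "fy", "cx", "cy" (pixels), "view" (4x4, takes a point from world to camera coordinates); the wrist camera has in their place "hand_eye" (4x4, takes a point from camera to tool coordinates, whose origin is the TCP and whose axes are the flange's). Camera axes: x right, y up, looking along -z (the intrinsics and any distortion apply to the point x, -y, -z); pixel columns grow to the right and rows downward; lengths in m; the calibration is good to about 2 mm. A picture is of the moment at which its call begins: read the wrist's pose just before it. There is no depth.
- robot.sign_off(): hands the job in; it is judged then, once.
Trained networks look in the newest picture that a camera, given by its name, has taken for a name from the list of things; names that differ only in an ending like _2 or _b are one class to them, and where a whole thing is asked for, a point or a joint stands for the part that bears it (a point fixed in the world has none). Each returns a list of dicts, best first, with "p" (0 to 1); they miss things now and then, are a little off and sometimes report something else, mostly with a low value. They report only what shows in the picture. A call takes as long as a camera call.
- robot.recognise(camera, target): "extent" ([left, top, width, height] in pixels, round what is visible of it).
- robot.silhouettes(camera, target): "region" (480x640 bool, what is visible of it) and "extent" ([left, top, width, height] in pixels, round what is visible of it).
- robot.mark_of(camera, target): "position" ([row, column] in pixels: a listed point, or the origin of a listed thing).
The state is a dict: "clock": time; "joints": joint angles; "qd": joint speeds; "tau": joint torques, N m; "position": TCP position; "tool_rot": TCP orientation; "contact_force": force on the tool from outside, world axes, zero at the start; "torque": the same for the moment, N m; "finger_gap": finger opening in m; "grasp_force": force on a finger pad.
Only numpy, scipy, OpenCV 4.12 (cv2) and the standard library are available. Lean on these libraries where they do the work, as an engineer would, in place of code of your own. Each camera call takes 0.05 s, during which the arm holds its last target. There are 200 camera calls.

TASK

Three red finial balls wait behind the gate of the ball dispenser. Push its little catch drawer fully home with the fingertips, then press down the yellow pad of the rocker so that its other end lifts the blue gate and all three balls roll into the drawer, and let the pad up again so the gate shuts. Do not touch the balls or the gate itself, pick nothing up, and leave the other things on the bench where they are.

Things in the scene. Friction and masses are not known exactly. Their poses are not given: they have to be found in the camera images.
- dispenser: The fixed wooden ball dispenser on a plywood base board 225 (x) by 330 (y) by 12 mm. Origin on the bench surface below the rocker's line, 27.5 mm in -x and 20 mm in +y from the board's centre. x points away from the robot, y left along the chute, z up; turned up to 0.3 rad. The rocker lies along x at y = 0, its hinge axis 114 mm high at x = -25 mm, between two posts 122 mm high.
- chute_end (a point): Middle of the open lower end of the chute's floor, 74 mm above the bench, where the balls drop into the drawer if it is home. The open chute runs from here 215 mm towards the dispenser's +y, rising to 99 mm; inner width 36 mm, side walls 18 mm high. A stop board 107 mm high stands 96 mm beyond this point in -y.
- rocker (a joint): Tilt of the rocker (rad): 0 at rest with the gate shut, up to 0.36 at its stop with the pad pressed fully down and the gate up. The gate's foot clears the balls from about 0.27. A spring returns it: about 1.5 N at the pad to start, about 4 N fully down.
- pad_top (a point): Centre of the top face of the rocker's yellow pad (50 by 50 mm) at the robot end of the rocker, 120 mm from its hinge axis; at rest 123 mm above the bench and level. Pressed fully down it sinks about 42 mm.
- gate (a point): Blue gate plate, 22 mm (x) by 6 mm (y) by 60 mm high, at the far end of the rocker, 100 mm beyond the hinge axis, standing in the chute; it moves with the rocker. This point is the centre of the plate, 120 mm above the bench when shut.
- drawer (a joint): How far the catch drawer stands open (m): 0 is fully home against its stop, with the drawer below the end of the chute; up to 0.11 open, towards the robot (-x of the dispenser). It slides with about 1.5 N friction and stays where it is left.
- pull_tip (a point): Middle of the robot-side end face of the drawer's turned dark wooden pull, a knob 28 mm across and 30 mm long on the drawer's front, its centre line 43 mm above the bench along the dispenser's x axis. Pushing here along the dispenser's +x closes the drawer. The front board behind it (30 mm in +x) is 106 mm wide, 13 to 65 mm high.
- drawer_floor (a point): Centre of the drawer's inner floor, 19 mm above the bench; axes as the dispenser's. Inside it is 98 by 98 mm, its walls reach 34 mm above this floor.
- ball1_center (a point): Centre of a red wooden ball 28 mm across, about 12 g, the one at the gate in the chute at the start.
- ball2_center (a point): Centre of a red wooden ball 28 mm across, about 12 g, the middle one in the chute at the start.
- ball3_center (a point): Centre of a red wooden ball 28 mm across, about 12 g, the uppermost one in the chute at the start.
- hammer: Bystander: rusty claw hammer 290 mm long lying on the bench; origin at its underside.
- spokeshave: Bystander: dark cast-iron spokeshave, 270 mm across its two handles, 38 mm high; origin at the middle of its underside.
- side_wall: Bystander: cedar birdhouse side wall with a dark hole mark, 150 by 120 by 15 mm, lying flat; origin at the middle of its underside.
- roof_panel: Bystander: bent galvanized roof panel, 132 by 140 mm, ridge 27 mm high; origin on the bench below the middle of its ridge.
- glass_knob: Bystander: green glass knob 38 mm across and 40 mm high, standing near the rocker on the bench, on the +y side of the pad; origin at the middle of its underside.
- screw_tin: Bystander: open steel tin 70 mm across and 55 mm high, standing on the bench; origin at the middle of its underside.

How it is judged:
On the way, in this order (a step that is already met when the one before it is completed fails the run):
1. the drawer is pushed fully home (within 8 mm) before the gate is lifted (value of joint drawer below 0.008 m and value of joint rocker below 0.1 rad), for 0.1 s.
2. the pad is pressed down and the gate lifted, with the drawer home (value of joint drawer below 0.008 m and value of joint rocker above 0.2 rad and contact force between rocker and the fingers above 0.3 N), for 0.1 s.
3. all three balls are in the drawer (x of ball1_center in the frame of drawer_floor between -0.055 and 0.055 m and y of ball1_center in the frame of drawer_floor between -0.055 and 0.055 m and z of ball1_center in the frame of drawer_floor between 0 and 0.035 m and x of ball2_center in the frame of drawer_floor between -0.055 and 0.055 m and y of ball2_center in the frame of drawer_floor between -0.055 and 0.055 m and z of ball2_center in the frame of drawer_floor between 0 and 0.035 m and x of ball3_center in the frame of drawer_floor between -0.055 and 0.055 m and y of ball3_center in the frame of drawer_floor between -0.055 and 0.055 m and z of ball3_center in the frame of drawer_floor between 0 and 0.035 m), for 0.2 s.
At the end, for the whole second after the job is handed in: All three balls lie in the drawer (centres within 55 mm of its middle both ways and below its rim), the drawer is home within 8 mm and the rocker is back at rest within 0.03 rad (gate shut) (all of step 3 and value of joint drawer below 0.008 m and value of joint rocker below 0.03 rad); the robot touches nothing.
It fails at once if the robot touches a ball (contact force between any of ball1, ball2, ball3 and the fingers above 0.2 N or contact force between any of ball1, ball2, ball3 and the arm above 0.2 N).
It fails at once if the robot touches the gate itself (contact force between rocker_c2 and the fingers above 0.3 N or contact force between rocker_c2 and the arm above 0.3 N).
It fails at once if another thing on the bench is moved by more than 20 mm (distance of any of hammer, spokeshave, side_wall, roof_panel, glass_knob, screw_tin from where it was at the start of the episode above 0.02 m).
It also fails if it takes over 45 s, if anything falls off the work surface, if the arm or the gripper's body presses on something with over 40 N, if the wrist force passes 120 N, or if a joint passes its speed limit or range.

## Working session

There is one attempt and no reset: what is moved stays moved. The work goes in short steps, Python scripts to look and compute and a tool call to move; the robot and the scene stay as the last step left them, time stands still between calls to the robot, and variables do not carry over. Pictures are saved under pics/ and viewed, at most 10 in all, crops included, and the job is handed in when it is done.

Besides the shell and the picture viewer there is one more tool, called after "Request:" as name(argument=value, ...), one argument or row to a line, values as JSON. carry_out: Moves the arm, as the interface text tells. Its arguments: {"type":"object","properties":{"motion":{"type":"array"},"grip_force":{"type":"number"}},"required":["motion"]}

```bash
mkdir -p pics; cat > h.py <<'E'
import numpy as np, cv2
from workcell import robot
def ray(f,rc):
    V=np.array(f['view']);R=V[:3,:3];o=-R.T@V[:3,3]
    r,c=rc
    d=R.T@np.array([(c-f['cx'])/f['fx'],-(r-f['cy'])/f['fy'],-1.]);return o,d/np.linalg.norm(d)
def atz(f,rc,z):
    o,d=ray(f,rc);return o+d*(z-o[2])/d[2]
def proj(f,p):
    V=np.array(f['view']);q=V[:3,:3]@np.array(p)+V[:3,3]
    return [f['cy']+f['fy']*(-q[1])/(-q[2]),f['cx']+f['fx']*q[0]/(-q[2])]
E
python3 - <<'E'
from h import *
s=robot.sense();print(s['clock'],s['position'],s['tool_rot'],s['finger_gap'],s['contact_force'])
Z=dict(chute_end=.074,pad_top=.123,gate=.12,pull_tip=.043,drawer_floor=.019,glass_knob=0,screw_tin=0,dispenser=0,ball1_center=None,hammer=0,spokeshave=0,roof_panel=0,side_wall=0)
for n in ['top','side']:
    f=robot.grab_frame(n);cv2.imwrite(f'pics/{n}0.png',f['color'][:,:,::-1]);print(n,[k for k in f])
    for k,z in Z.items():
        m=robot.mark_of(n,k)
        for a in m[:1]:
            print(n,k,round(a['p'],2),np.round(a['position']),None if z is None else atz(f,a['position'],z).round(3))
E
```

```text
0.0 [0.19616024 0.53967419 0.20432141] [-3.13939034e+00 -3.14073802e-04  2.79278043e+00] 0.09416763054254798 [ 0.0192452   0.20844429 -0.79980519]
top ['color', 'fx', 'fy', 'cx', 'cy', 'view']
top chute_end 0.74 [193. 330.] [ 0.715 -0.005  0.074]
top pad_top 0.69 [264. 311.] [0.487 0.052 0.123]
top gate 0.71 [192. 303.] [0.705 0.075 0.12 ]
top pull_tip 0.6 [252. 354.] [ 0.537 -0.079  0.043]
top drawer_floor 0.56 [226. 347.] [ 0.623 -0.061  0.019]
top glass_knob 0.51 [272. 275.] [0.48  0.165 0.   ]
top screw_tin 0.52 [307. 169.] [0.371 0.493 0.   ]
top dispenser 0.84 [226. 303.] [0.627 0.079 0.   ]
top ball1_center 0.55 [200. 298.] None
top hammer 0.91 [307. 167.] [0.371 0.499 0.   ]
top roof_panel 0.62 [274. 273.] [0.475 0.172 0.   ]
top side_wall 0.73 [286. 466.] [ 0.436 -0.43   0.   ]
side ['color', 'fx', 'fy', 'cx', 'cy', 'view']
side chute_end 0.97 [232. 377.] [0.719 0.004 0.074]
side pad_top 0.67 [240. 292.] [0.497 0.05  0.123]
side gate 0.72 [204. 351.] [0.69  0.085 0.12 ]
side pull_tip 0.76 [286. 329.] [ 0.532 -0.06   0.043]
side drawer_floor 0.66 [272. 356.] [ 0.628 -0.039  0.019]
side glass_knob 0.57 [248. 266.] [0.485 0.166 0.   ]
side screw_tin 0.86 [236. 208.] [ 0.372  0.286 -0.   ]
side dispenser 0.93 [250. 329.] [0.622 0.073 0.   ]
side ball1_center 0.52 [204. 350.] None
side hammer 0.6 [196. 180.] [0.369 0.488 0.   ]
side spokeshave 0.92 [452. 387.] [ 0.424 -0.422 -0.   ]
side roof_panel 0.67 [178. 290.] [0.691 0.395 0.   ]
side side_wall 0.65 [391. 477.] [ 0.659 -0.423 -0.   ]
```

```bash
ls; ls pics
```

```text
h.py
pics
side0.png
top0.png
```

View pics/top0.png

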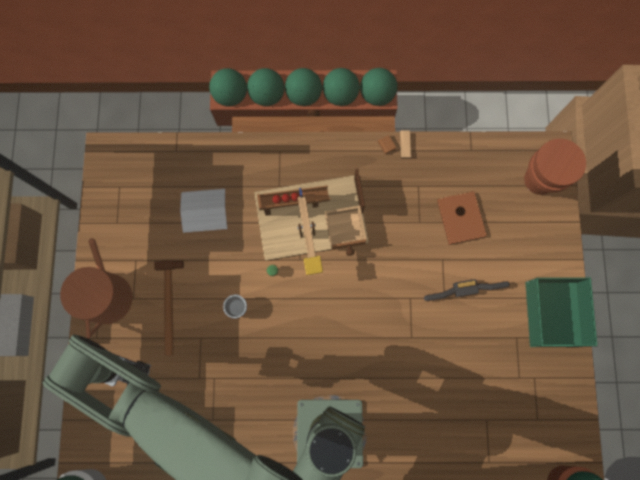

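View pics/side0.png

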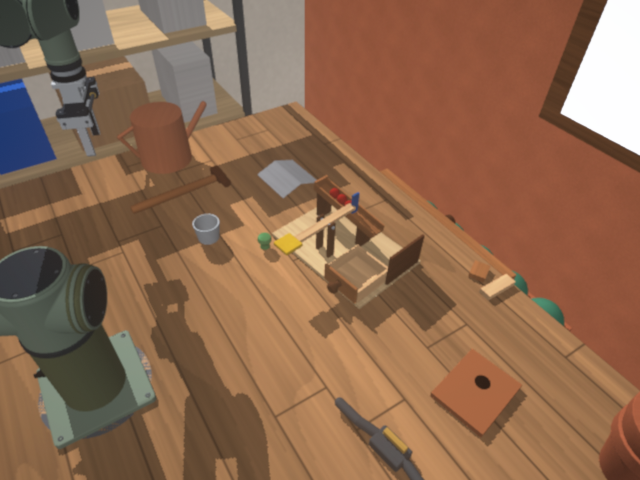

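The top view shows the dispenser near (310,220), turned about +0.14 rad. The pad is at (312,265), the pull at (350,252), the balls at (275–297,198), and the glass knob at (272,270) is left of the pad. The side view agrees, and the drawer is open. I'll move above it for a wrist look.

Request:
carry_out(
  motion=[0,0,-0.05,-0.043,-0.044,-0.02,1,0,0,-0.1,-0.085,-0.088,-0.04,1,0,0,-0.15,-0.128,-0.132,-0.06,1,0,0,-0.2,-0.17,-0.176,-0.08,1,0,0,-0.25,-0.213,-0.22,-0.1,1,0,0,-0.3,-0.256,-0.264,-0.1,1,0,0,-0.35,-0.298,-0.308,-0.1,1,0,0,-0.4,-0.34,-0.352,-0.1,1,0,0,-0.45,-0.383,-0.397,-0.1,1,0,0,-0.49,-0.426,-0.441,-0.1,1],
)

```text
clock: 2.65
position: [0.4452, -0.0184, 0.3059]
tool_rot: [-3.141, 0.001, -2.999]
contact_force: [0.9, 0.6, 0.1]
finger_gap: 0.0006
grasp_force: 0.0
```

```bash
cat >> h.py <<'E'
from scipy.spatial.transform import Rotation as Ro
def wrist():
    s=robot.sense();T=np.eye(4);T[:3,:3]=Ro.from_euler('xyz',s['tool_rot']).as_matrix();T[:3,3]=s['position']
    f=robot.grab_frame('wrist');f['view']=np.linalg.inv(T@np.array(f['hand_eye']));return s,f
E
python3 - <<'E'
from h import *
s,f=wrist();print(s['clock'],s['position'],s['tool_rot'],s['finger_gap'],s['contact_force'])
cv2.imwrite('pics/w1.png',f['color'][:,:,::-1])
for k,z in dict(chute_end=.074,pad_top=.123,gate=.12,pull_tip=.043,drawer_floor=.019,glass_knob=0,dispenser=0).items():
    for a in robot.mark_of('wrist',k)[:1]: print(k,round(a['p'],2),np.round(a['position']),atz(f,a['position'],z).round(3))
E
```

```text
2.65 [ 0.44520118 -0.01837886  0.30587872] [-3.14145273e+00  1.47555192e-03 -2.99946680e+00] 0.0006270430999724787 [0.91996704 0.62840465 0.1424189 ]
chute_end 0.96 [437. 305.] [0.713 0.001 0.074]
pad_top 0.79 [270. 389.] [0.486 0.05  0.123]
pull_tip 0.64 [266. 265.] [ 0.526 -0.068  0.043]
drawer_floor 0.75 [330. 273.] [ 0.614 -0.052  0.019]
glass_knob 0.65 [248. 476.] [0.483 0.174 0.   ]
dispenser 0.88 [346. 371.] [0.628 0.072 0.   ]
```

View pics/w1.png

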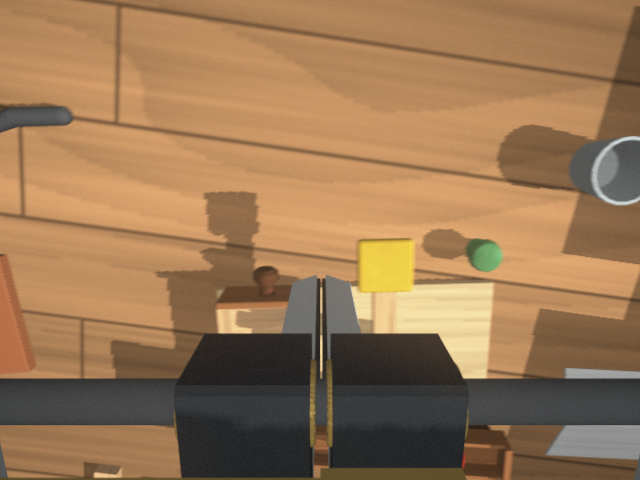

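The wrist view shows the pull tip at (265,268), the pad at (385,265), the glass knob at (485,255) and the drawer front at row 290. The measured heights and distances are consistent, with yaw about 0.16. Next I'll descend in front of the pull.

Request:
carry_out(
  motion=[0,0,-0.018,-0.016,-0.03,0.0,1,0,0,-0.018,-0.033,-0.061,0.02,1,0,0,-0.018,-0.033,-0.061,0.075,1,0,0,-0.018,-0.033,-0.061,0.13,1,0,0,-0.018,-0.033,-0.061,0.18,1,0,0,-0.018,-0.033,-0.061,0.225,1,0,0,-0.018,-0.033,-0.061,0.255,1,0,0,-0.018,-0.033,-0.061,0.268,1,0,0,-0.018,-0.033,-0.061,0.268,1],
)

```text
clock: 4.18
position: [0.4857, -0.0712, 0.0373]
tool_rot: [3.141, -0.001, -2.981]
contact_force: [0.4, 0.4, 1.2]
finger_gap: 0.0001
grasp_force: 0.0
```

```bash
python3 - <<'E'
from h import *
s,f=wrist();print(s['clock'],s['position'],s['tool_rot'],s['contact_force'])
cv2.imwrite('pics/w2.png',f['color'][:,:,::-1])
for k,z in dict(pad_top=.123,pull_tip=.043).items():
    for a in robot.mark_of('wrist',k)[:1]: print(k,round(a['p'],2),np.round(a['position']),atz(f,a['position'],z).round(3))
E
```

```text
4.175 [ 0.48568226 -0.0711611   0.03730749] [ 3.14116211e+00 -8.23131931e-04 -2.98083679e+00] [0.35909305 0.39777129 1.22204258]
```

View pics/w2.png

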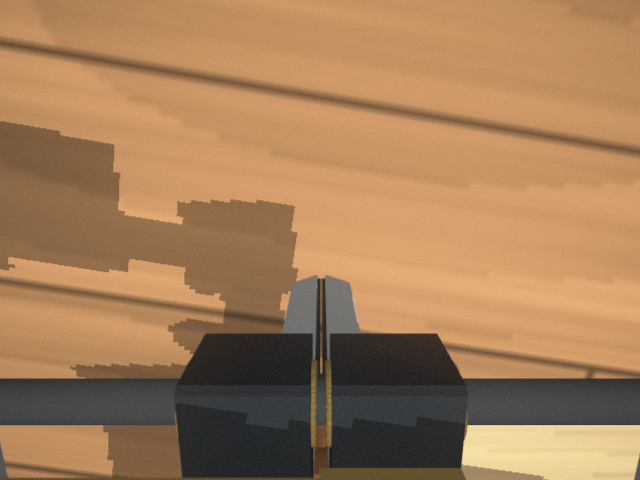

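The knob is hidden behind the fingers, and the lateral offset works out at about 3 mm, so I'll push now.

Request:
carry_out(
  motion=[0,0,0,-0.012,-0.003,0,1,0,0,0,-0.024,-0.003,0,1,0,0,0,-0.036,-0.003,0,1,0,0,0,-0.048,-0.003,0,1,0,0,0,-0.06,-0.003,0,1,0,0,0,-0.072,-0.003,0,1,0,0,0,-0.084,-0.003,0,1,0,0,0,-0.096,-0.003,0,1,0,0,0,-0.108,-0.003,0,1,0,0,0,-0.108,-0.003,0,1],
)

```text
clock: 5.58
position: [0.5947, -0.0581, 0.0376]
tool_rot: [-3.141, 0.002, -2.982]
contact_force: [0.5, -1.0, -0.2]
finger_gap: 0.0002
grasp_force: 0.0
```

```bash
python3 - <<'E'
from h import *
s=robot.sense();print(s['clock'],s['position'],s['contact_force'])
f=robot.grab_frame('side')
cv2.imwrite('pics/s3.png',cv2.resize(f['color'][150:330,220:460,::-1],(720,540)))
for k,z in dict(pad_top=.123,pull_tip=.043,drawer_floor=.019).items():
    for a in robot.mark_of('side',k)[:1]: print(k,round(a['p'],2),np.round(a['position']),atz(f,a['position'],z).round(3))
E
```

```text
5.575 [ 0.59467142 -0.05805392  0.0376421 ] [ 0.47730874 -1.04366687 -0.17325592]
pad_top 0.62 [240. 286.] [0.486 0.055 0.123]
pull_tip 0.6 [273. 354.] [ 0.606 -0.057  0.043]
drawer_floor 0.9 [258. 378.] [ 0.701 -0.031  0.019]
```

View pics/s3.png

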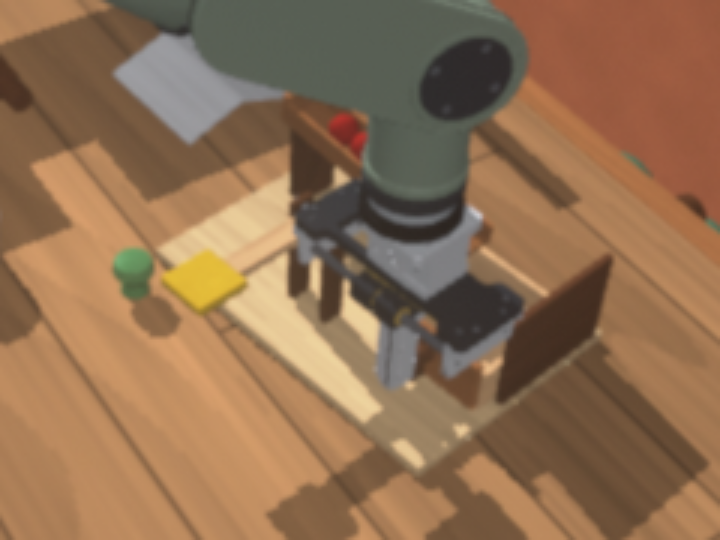

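The side crop shows the fingers pushing the drawer, which now stands well in between the stop board and the rocker. The pad is undisturbed and there is no resistance yet, so I'll continue in small steps.

Request:
carry_out(
  motion=[0,0,0,-0.005,0,0,1,0,0,0,-0.01,0,0,1,0,0,0,-0.015,0,0,1,0,0,0,-0.015,0,0,1],
)

```text
clock: 6.28
position: [0.6086, -0.0555, 0.0375]
tool_rot: [-3.141, 0.001, -2.982]
contact_force: [0.5, -0.2, -0.5]
finger_gap: 0.0006
grasp_force: 0.0
```

Request:
carry_out(
  motion=[0,0,0,-0.004,0,0,1,0,0,0,-0.008,0,0,1,0,0,0,-0.008,0,0,1],
)

```text
clock: 6.65
position: [0.6163, -0.0542, 0.0375]
tool_rot: [-3.141, 0.001, -2.982]
contact_force: [-0.1, 0.1, -0.6]
finger_gap: 0.0004
grasp_force: 0.0
```

Request:
carry_out(
  motion=[0,0,0,-0.003,0,0,1,0,0,0,-0.006,0,0,1,0,0,0,-0.006,0,0,1],
)

```text
clock: 7.02
position: [0.621, -0.0534, 0.0374]
tool_rot: [3.141, -0.002, -2.982]
contact_force: [-2.7, -0.6, 2.4]
finger_gap: 0.0006
grasp_force: 1.9
```

```bash
python3 - <<'E'
from h import *
s=robot.sense();print(s['clock'],s['position'],s['contact_force'])
f=robot.grab_frame('side')
cv2.imwrite('pics/s4.png',cv2.resize(f['color'][200:320,320:440,::-1],(600,600)))
for k,z in dict(pull_tip=.043,drawer_floor=.019).items():
    for a in robot.mark_of('side',k)[:1]: print(k,round(a['p'],2),np.round(a['position']),atz(f,a['position'],z).round(3))
E
```

```text
7.025 [ 0.62104896 -0.05336202  0.03737817] [-2.65194996 -0.59598114  2.42272787]
pull_tip 0.82 [268. 360.] [ 0.628 -0.051  0.043]
drawer_floor 0.65 [254. 386.] [ 0.73  -0.029  0.019]
```

View pics/s4.png

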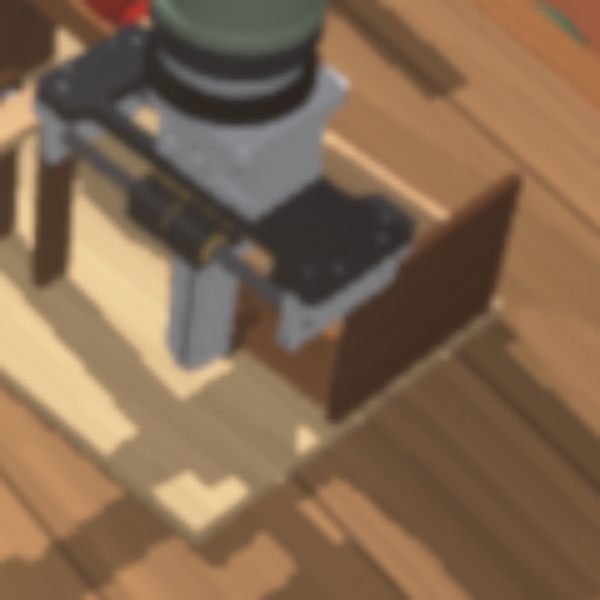

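The crop shows the drawer level with the stop board's near edge, and the force is rising. I'll push a bit further to confirm the stop.

Request:
carry_out(
  motion=[0,0,0,-0.003,0,0,1,0,0,0,-0.006,0,0,1,0,0,0,-0.006,0,0,1],
)

```text
clock: 7.55
position: [0.6212, -0.0533, 0.0373]
tool_rot: [3.14, -0.015, -2.981]
contact_force: [-17.9, -3.5, 13.6]
finger_gap: 0.0003
grasp_force: 9.5
```

Hard stop reached, so the drawer is home. Now retreat and rise.

Request:
carry_out(
  motion=[0,0,0,0.025,0,0,1,0,0,0,0.06,0,0,1,0,0,0,0.1,0,0,1,0,0,0,0.13,0,-0.03,1,0,0,0,0.14,0,-0.08,1,0,0,0,0.15,0,-0.13,1,0,0,0,0.15,0,-0.15,1,0,0,0,0.15,0,-0.15,1],
)

```text
clock: 8.55
position: [0.4821, -0.0768, 0.1901]
tool_rot: [-3.138, 0.007, -2.983]
contact_force: [0.7, 0.1, -0.8]
finger_gap: 0.0002
grasp_force: 0.0
```

```bash
python3 - <<'E'
from h import *
s,f=wrist();print(s['clock'],s['position'],s['tool_rot'],s['contact_force'])
for a in robot.mark_of('wrist','pad_top')[:1]: print('w',a['p'],a['position'],atz(f,a['position'],.123))
f=robot.grab_frame('side')
cv2.imwrite('pics/s5.png',cv2.resize(f['color'][180:330,250:450,::-1],(800,600)))
for k,z in dict(pad_top=.123,pull_tip=.043,drawer_floor=.019).items():
    for a in robot.mark_of('side',k)[:1]: print(k,round(a['p'],2),np.round(a['position']),atz(f,a['position'],z).round(3))
E
```

```text
8.55 [ 0.48213963 -0.07681102  0.19006433] [-3.13833268  0.00740062 -2.98253757] [ 0.74657076  0.07301999 -0.77928713]
w 0.58 [287.3, 524.2] [0.48477855 0.05100769 0.123     ]
pad_top 0.69 [240. 287.] [0.487 0.055 0.123]
pull_tip 0.69 [266. 362.] [ 0.636 -0.048  0.043]
drawer_floor 0.78 [257. 387.] [ 0.725 -0.038  0.019]
```

View pics/s5.png

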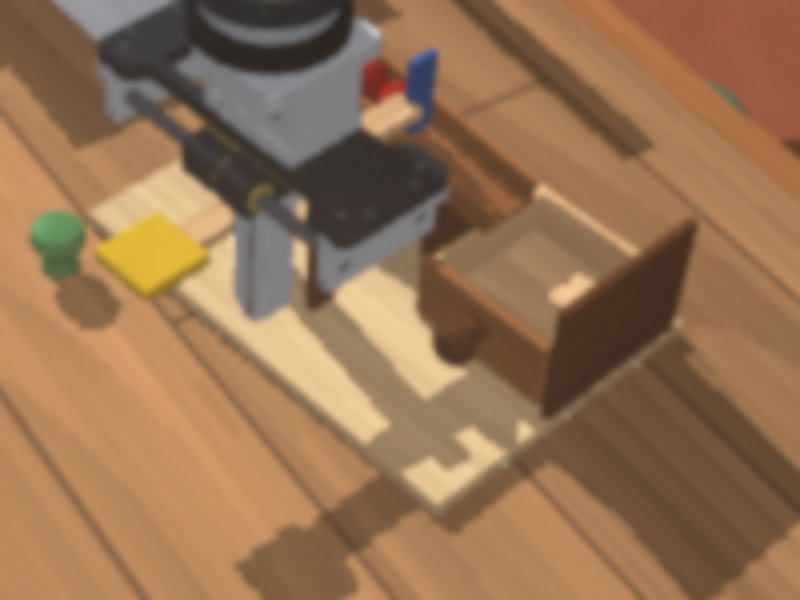

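The crop shows the drawer home under the chute end, the gate shut and the glass knob in place. Now over the pad, and down to just above it.

Request:
carry_out(
  motion=[0,0,0,-0.006,0.04,0,1,0,0,0,-0.012,0.085,0,1,0,0,0,-0.018,0.127,0,1,0,0,0,-0.018,0.127,0.02,1,0,0,0,-0.018,0.127,0.045,1,0,0,0,-0.018,0.127,0.055,1,0,0,0,-0.018,0.127,0.055,1],
)

```text
clock: 9.72
position: [0.4763, 0.0521, 0.1313]
tool_rot: [3.141, -0.003, -2.983]
contact_force: [0.6, 0.0, 0.3]
finger_gap: 0.0004
grasp_force: 0.0
```

```bash
python3 - <<'E'
from h import *
s=robot.sense();print(s['clock'],s['position'],s['contact_force'])
f=robot.grab_frame('side')
cv2.imwrite('pics/s6.png',cv2.resize(f['color'][180:330,250:450,::-1],(800,600)))
E
```

```text
9.725 [0.47628113 0.05208796 0.1313294 ] [0.63749424 0.02903344 0.26128358]
```

View pics/s6.png

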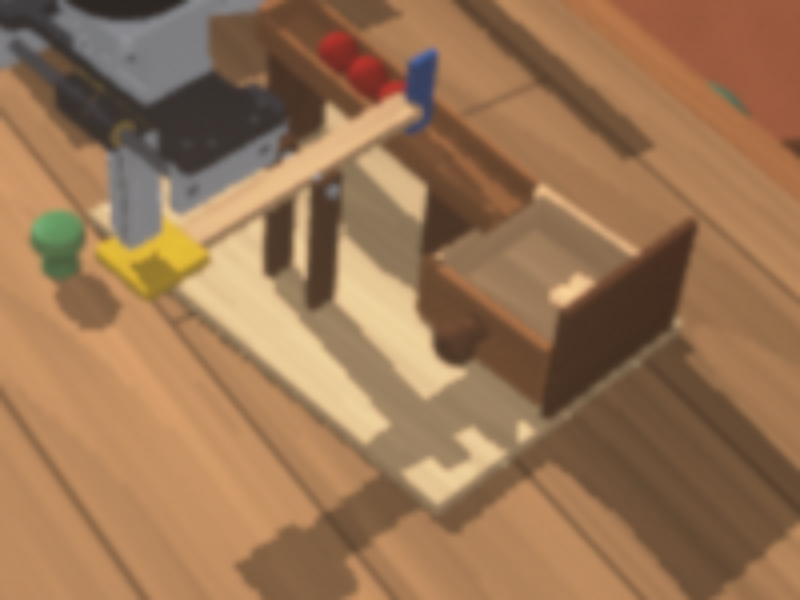

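The fingertips are just above the pad, near its centre, with all three balls behind the gate. Press.

Request:
carry_out(
  motion=[0,0,0,-0.001,0,0.01,1,0,0,0,-0.003,0,0.02,1,0,0,0,-0.005,0,0.032,1,0,0,0,-0.007,0,0.042,1,0,0,0,-0.008,0,0.047,1,0,0,0,-0.008,0,0.047,1,0,0,0,-0.008,0,0.047,1,0,0,0,-0.008,0,0.047,1,0,0,0,-0.008,0,0.047,1,0,0,0,-0.008,0,0.047,1],
)

```text
clock: 11.02
position: [0.4847, 0.0533, 0.0854]
tool_rot: [-3.142, -0.0, -2.982]
contact_force: [-3.9, -3.1, 2.7]
finger_gap: 0.0006
grasp_force: 2.1
```

```bash
python3 - <<'E'
from h import *
s=robot.sense();print(s['clock'],s['position'],s['contact_force'])
f=robot.grab_frame('side')
cv2.imwrite('pics/s7.png',cv2.resize(f['color'][180:330,250:450,::-1],(800,600)))
E
```

```text
11.025 [0.48474311 0.05329365 0.08543251] [-3.86467412 -3.06637782  2.65184511]
```

View pics/s7.png

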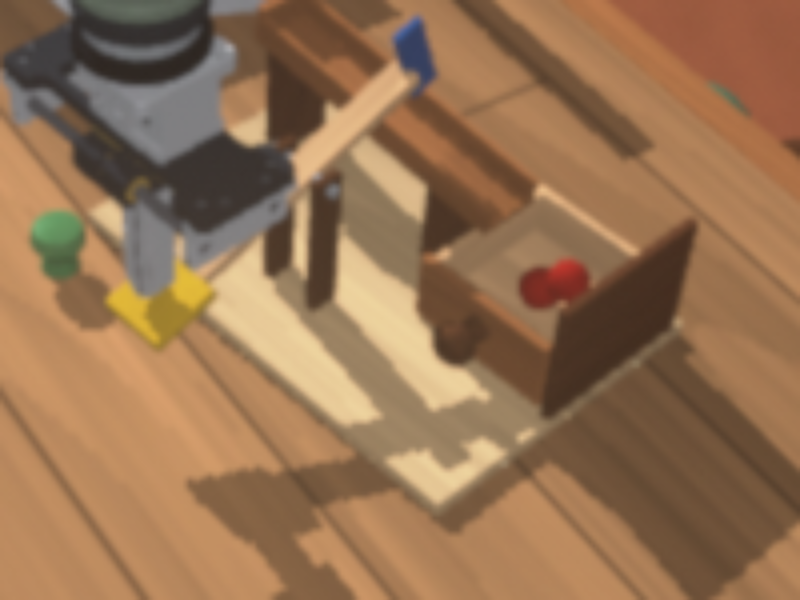

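The gate is up and the drawer shows at least two balls, near (555,285). I'll hold on and count the red from the top camera.

Request:
carry_out(
  motion=[0,0,0,0,0,0,1,0,0,0,0,0,0,1,0,0,0,0,0,0,1,0,0,0,0,0,0,1],
)

```text
clock: 11.58
position: [0.4849, 0.0534, 0.0854]
tool_rot: [3.142, -0.0, -2.982]
contact_force: [-3.4, -2.5, 2.8]
finger_gap: 0.0002
grasp_force: 2.1
```

```bash
python3 - <<'E'
from h import *
ims=[]
for n in ['top','side']:
    f=robot.grab_frame(n);c=f['color']
    r0,c0=(170,240) if n=='top' else (180,280)
    h=cv2.cvtColor(c,cv2.COLOR_RGB2HSV);m=(((h[...,0]<4)|(h[...,0]>174))&(h[...,1]>190)&(h[...,2]>70)).astype(np.uint8)
    m[:r0]=0;m[r0+130:]=0;m[:,:c0]=0;m[:,c0+150:]=0
    k,l,st,ce=cv2.connectedComponentsWithStats(m)
    for i in range(1,k): print(n,st[i],atz(f,ce[i][::-1],.033).round(3))
    for b in ['ball1_center']:
        for a in robot.mark_of(n,b): print(n,b,round(a['p'],2),np.round(a['position']),atz(f,a['position'],.033).round(3))
    ims.append(cv2.resize(c[r0:r0+100,c0:c0+133,::-1],(400,300),interpolation=3) if n=='top' else cv2.resize(c[r0:r0+120,c0:c0+160,::-1],(400,300),interpolation=3))
cv2.imwrite('pics/c8.png',np.hstack(ims))
E
```

```text
top ball1_center 0.45 [226. 307.] [0.621 0.065 0.033]
top ball1_center 0.38 [196. 352.] [ 0.719 -0.075  0.033]
side [396 245   6   4  14] [ 0.763 -0.034  0.033]
side ball1_center 0.59 [196. 181.] [0.363 0.446 0.033]
```

View pics/c8.png

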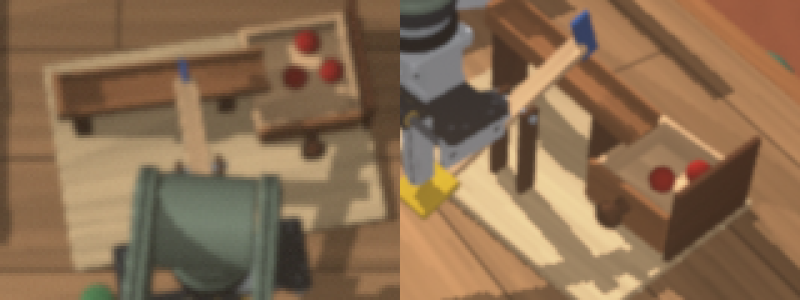

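The top crop shows all three balls in the drawer, at (307,42), (330,70) and (295,75), and the chute is empty. Now let the pad up gently and retreat.

Request:
carry_out(
  motion=[0,0,0,0.003,0,-0.012,1,0,0,0,0.006,0,-0.024,1,0,0,0,0.008,0,-0.036,1,0,0,0,0.009,0,-0.048,1,0,0,0,0.01,0,-0.075,1,0,0,0,0.03,0,-0.12,1,0,0,0,0.06,0,-0.16,1,0,0,0,0.06,0,-0.16,1,0,0,0,0.06,0,-0.16,1],
)

```text
clock: 12.9
position: [0.4255, 0.044, 0.2449]
tool_rot: [3.141, -0.0, -2.982]
contact_force: [0.3, -0.4, 0.0]
finger_gap: 0.0007
grasp_force: 0.0
```

```bash
python3 - <<'E'
from h import *
s=robot.sense();print(s['clock'],s['position'],s['contact_force'])
f=robot.grab_frame('side')
for k,z in dict(pad_top=.123,gate=.12,pull_tip=.043,drawer_floor=.019,glass_knob=0).items():
    for a in robot.mark_of('side',k)[:1]: print(k,round(a['p'],2),np.round(a['position']),atz(f,a['position'],z).round(3))
g=cv2.imread('pics/s6.png');n=cv2.resize(f['color'][180:330,250:450,::-1],(800,600))
def blue(c): 
    m=(c[...,0].astype(int)>c[...,2]+60); r,q=np.where(m); return r.mean(),q.mean(),m.sum()
print(blue(g[40:150,380:460]),blue(n[40:150,380:460]))
E
```

```text
12.9 [0.42553211 0.04403765 0.24485238] [ 0.34526822 -0.44337493  0.00150687]
pad_top 0.64 [239. 292.] [0.499 0.051 0.123]
gate 0.63 [205. 348.] [0.683 0.084 0.12 ]
pull_tip 0.84 [267. 360.] [ 0.632 -0.048  0.043]
drawer_floor 0.68 [253. 388.] [ 0.736 -0.03   0.019]
glass_knob 0.48 [248. 263.] [0.478 0.172 0.   ]
(np.float64(67.73970944309927), np.float64(15.302663438256658), np.int64(826)) (np.float64(68.97951344430217), np.float64(14.434058898847631), np.int64(781))
```

```bash
python3 - <<'E'
from h import *
f=robot.grab_frame('side');n=cv2.resize(f['color'][180:330,250:450,::-1],(800,600))
for c in (cv2.imread('pics/s6.png'),cv2.imread('pics/s7.png'),n):
    c=c.astype(int);o=[]
    for m,b in ((c[...,0]>c[...,2]+40,(0,150,380,460)),((c[...,2]>c[...,0]+110)&(c[...,1]>c[...,0]+70),(200,360,80,230))):
        r,q=np.where(m[b[0]:b[1],b[2]:b[3]]);o+=[r.mean()+b[0],r.max()+b[0],q.mean()+b[2],len(r)]
    print(np.round(o,1))
E
```

```text
[  63.    93.   422.1  258.   255.2  295.   153.2 3645. ]
[  41.8   73.   410.6  639.   305.4  345.   161.1 3957. ]
[  60.3   68.   422.6  206.   252.7  295.   151.1 5407. ]
```

The gate and pad are back at their rest pixels: the gate's column is 422 and the pad's lower edge is row 295, the same as before pressing. I'll hand in.

```bash
python3 -c "
from workcell import robot
print(robot.sign_off())"
```

```text
the job is handed in; nothing more can be done
None
```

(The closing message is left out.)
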